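Index the filter wheel and open the double-latched hatch of a light source

TASK

A filter in the microscope's bench light source has to be changed, and it sits two places round on the filter wheel. With the hatch still shut, click the wheel's large bar-grip knob exactly two stops clockwise (seen from above) and let go of it; then draw the side bolt fully back, lift the hatch by its handle until it stops on the hidden safety catch, and reach in under its front edge to push the spring catch's tongue back while raising the hatch past it. Swing the hatch right back, past upright to its stop, leave it standing open, and leave the filter tin and the loose filter ring lying on the deck where they are.

Things in the scene. Friction and masses are not known exactly. Their poses are not given: they have to be found in the camera images.
- source: Cream casing of a bench light source, fixed to the table: 280 mm deep (x), 390 wide (y), flat deck 120 mm up. Origin: centre of the underside, x from its front (robot's side) to its back; turned up to 0.3 rad. 'Casing frame' below means this. On the deck: knob right (-y), hatch left (+y), bolt far left; a small trimmer and rocker at the front edge (x -115, y -35 and 0 mm) are not used.
- knob (a joint): Filter-wheel knob, rad, growing CLOCKWISE seen from above, no end stops. Rests in click stops pi/6 (30 deg) apart, at multiples of pi/6; 0.07 N m takes it over a click; let go between stops it snaps to the nearer one. Starts in the stop 0, where the grip bar lies along the casing's x, pointer to the front; at q it has turned q clockwise. Two clicks on is 1.047.
- knob_grip (a point): On the knob's vertical axis, at (-2, -55) mm in the casing frame, 34 mm above the deck, inside the grip bar. Bar: 44 mm long, 12 thick, from 14 to 44 mm above the deck, on a round flange 48 mm wide. The hatch's side, 38 mm high, is 50 mm from the axis.
- knob_pointer (a point): Pointer end of the grip bar (a white line beside it), 21 mm from the axis, 44 mm above the deck.
- bolt (a joint): Steel barrel bolt locking the hatch, m: 0 shot home over the hatch's side lug, 0.016 fully drawn (stop), sliding along the casing's +y, away from the hatch. Clear of the lug from 0.011. Starts at 0 to 0.003. Friction 2 N; stays where left.
- bolt_grip (a point): Centre of the bolt's upright round grip: 16 mm diameter, from 26 to 52 mm above the deck (this point 39 mm); at (-20, 159) mm in the casing frame with the bolt at 0, moving with it. Below it an 8 mm stem between two guide blocks 21 mm high, at y 143.5-149.5 and 181.5-187.5 mm. The hatch's side is at y = 125 mm.
- hatch (a joint): Hatch angle, rad, about its rear hinge: 0 shut, grows as the front edge rises, stop at 1.66 (95 deg). A friction hinge: the hatch (about 0.32 kg) stays wherever it is left; 3 to 5 N at the front edge raise it. Bolt shot: it lifts only 0.02. Bolt drawn: the safety catch stops it at 0.30 (17 deg), its front edge then 42 mm above the deck.
- hatch_hinge (a point): Middle of the hatch's hinge line, which runs along the casing's y; at (70, 60) mm in the casing frame and 4 mm above the deck.
- hatch_handle (a point): In the hatch's handle, moving with it: black bar 60 mm long (y), 12 thick (x), 30 tall, on the hatch's top near its front. Point 18 mm above the top plate; when shut 118 mm in front of and 52 mm above the hinge line.
- hatch_lip (a point): Middle of the lower edge of the hatch's front skirt, moving with the hatch; when shut 142 mm in front of and 3 mm below the hinge line, 1 mm above the deck. The hatch is an upturned tray 144 mm deep, 130 wide, skirts 4 mm thick, top plate from 30 (inside) to 34 mm (outside) above the hinge line; open at the hinge side.
- catch (a joint): Safety catch, m: 0 sprung forward (holding), 0.014 pushed fully back, along the casing's +x, away from the robot. Spring 2 N at 0, 4 N at the end; it returns as soon as let go, so the hatch must be raised WHILE the catch is held back by 7 mm or more. Hatch above 0.40 rad: free of it.
- catch_face (a point): On the front face of the catch's upright steel tongue, hidden while the hatch is shut: 36 mm wide (y), 4 thick, its top 30 mm above the deck, facing the casing's front, 121 mm in front of the hinge line at 0. This point is 14 mm above the deck. Wire legs of the hatch hang 30 mm to either side. The well it stands in begins 137 mm in front of the hinge line.
- filter_tin: Loose round aluminium filter tin, 57 mm diameter, 19 mm high, on the right rear part of the deck. Origin: centre of its underside. To be left alone.
- filter_ring: Loose dark filter ring, 58 mm across with a 38 mm hole, 10 mm high, with a 34 mm tab, on the right front part of the deck. Origin: centre of its underside. To be left alone.

How it is judged:
On the way, in this order (a step that is already met when the one before it is completed fails the run):
1. the filter wheel stands two clicks further clockwise, the knob at rest and let go, with the hatch still shut (value of joint knob between 0.9 and 1.2 rad and value of joint hatch below 0.04 rad and velocity of joint knob below 0.1 rad/s and contact force between the fingers and knob below 0.1 N), for 0.3 s.
2. the bolt is drawn and the hatch lifted to the safety catch (value of joint bolt above 0.0125 m and value of joint hatch between 0.2 and 0.34 rad), for 0.2 s.
3. the safety catch is pushed back under the lifted hatch (value of joint catch above 0.005 m and value of joint hatch above 0.15 rad), for 0.05 s.
4. the hatch is raised past the catch (value of joint hatch above 0.5 rad), for 0.1 s.
At the end, for the whole second after the job is handed in: The filter wheel stands in the stop two clicks clockwise of where it started (within 0.15 rad), the bolt is drawn (at least 12.5 mm), the hatch stands open by at least 85 degrees (1.48 rad) and at rest, and the filter tin and filter ring on the deck are within 25 mm of where they lay (value of joint knob between 0.9 and 1.2 rad and value of joint hatch above 1.48 rad and value of joint bolt above 0.0125 m and velocity of joint hatch below 0.05 rad/s and distance of each of filter_tin, filter_ring from where it was at the start of the episode below 0.025 m); the robot touches nothing.
It fails at once if the filter tin or the filter ring on the deck is moved by more than 40 mm (distance of any of filter_tin, filter_ring from where it was at the start of the episode above 0.04 m).
It also fails if it takes over 72 s, if anything falls off the work surface, if the arm or the gripper's body presses on something with over 40 N, if the wrist force passes 120 N, or if a joint passes its speed limit or range.

ROBOT

A 7-joint arm with a two-finger parallel gripper is mounted at the origin on the work surface. World frame = base frame: x ahead of the robot, y to its left, z up, the work surface at z = 0. Lengths are in m, angles in rad, forces in N, time in s.
With the tool pointing down it reaches from about 0.4 to 0.85 m from the base axis. Payload 6.9 kg.
Tool frame: the origin (TCP) lies midway between the tips of the shut fingers; the grasp point (between the pads) lies behind it (ctrl.pinch_z is the z of the grasp point in the tool frame, in m); z points along the fingers, y is the direction in which the jaws open and shut (so a half turn about z gives the same grasp; the last joint's range is limited). The gripper opens to 85 mm and grips with 20 to 120 N. Pads are 22 mm wide; open, the fingers measure 114 mm over their backs; the gripper's body (76 mm by 85 mm) begins 54 mm behind the grasp point. The pads swing forward as they close: fully open they stand 13 mm farther back than shut.
Start: joints at [0.105, 0.507, -0.238, 1.5, 0.126, 1.149, -0.155], TCP at [0.625, -0, 0.231] pointing down, gripper open.
Joint ranges: [-3.08, 3.08], [-0.24, 2.05], [-1.43, 1.35], [0, 2.5], [-1.52, 4.66], [0.17, 1.96], [-2.89, 2.89]. Speed limits (rad/s): [2.39, 2.39, 3.14, 3.14, 3.14, 3.14, 3.14].

INTERFACE

Orientations are given as a unit quaternion [w, x, y, z].
In Python, from station import ctrl, get_state, vision, ticket, models gives the robot as it stands. Calls block until the motion is done:
- ctrl.movep(position, orientation): joint-space move of the TCP to a pose.
- ctrl.movel(position, frame=None, max_speed=0.15): straight line of the TCP; frame=None keeps the orientation; max_speed is the mean speed in m/s.
- ctrl.set_joints(angles): joint-space move.
- ctrl.ungrasp() and ctrl.close_gripper(force=None): open the fingers fully, or close them until they stop; force is the grip in N (None keeps the last).
- ctrl.pause(seconds).
- ctrl.ik(position, orientation): joint angles nearest the present ones, or None.
- get_state(): the state.
- vision.grab_frame(name): name is "scene" or "side" or "wrist"; returns (picture, depth): 384x512x3 uint8, blue, green, red; 384x512 float32, m along the optical axis (not along the pixel's ray), 0 where there is no reading.
- vision.camera_info(name): a dict with "mtx" (3x3 intrinsics, pixels), "dist_coeffs" ([k1, k2, p1, p2, k3] as OpenCV has them; the pictures are not rectified), "R" (3x3) and "t" (3): a world point X has camera coordinates R X + t; the wrist camera has in their place "hand_eye" (4x4, takes a point from camera to tool coordinates, whose origin is the TCP and whose axes are the flange's). Camera axes: x right, y down, z forward; pixel columns grow to the right and rows downward; lengths in m; the calibration is good to about 2 mm. A picture is of the moment at which its call begins: read the wrist's pose just before it. camera_info takes no time and is no camera call.
A pose or a line that the arm cannot do raises ctrl.Unreachable and nothing moves.
- ticket.close_job(): hands the job in, once; it reports no verdict.
Trained networks look in the newest picture that a camera, given by its name, has taken for a name from the list of things; names that differ only in an ending like _2 or _b are one class to them, and where a whole thing is asked for, a point or a joint stands for the part that bears it (a point fixed in the world has none). Each returns a list of dicts, best first, with "p" (0 to 1); they miss things now and then, are a little off and sometimes report something else, mostly with a low value. They report only what shows in the picture. A call takes as long as a camera call.
- models.recognise(camera, target): "point" ([column, row] in pixels, amid what is visible of it).
- models.masks_of(camera, target): "mask" (384x512 bool, what is visible of it) and "point" ([column, row] in pixels, amid what is visible of it).
The state is a dict: "time": time; "qpos": joint angles; "qd": joint speeds; "tau": joint torques, N m; "tcp_pos": TCP position; "eef_rot": TCP orientation; "contact_force": force on the tool from outside, world axes, zero at the start; "wrist_torque": the same for the moment, N m; "width": finger opening in m.
Only numpy, scipy, OpenCV 4.12 (cv2) and the standard library are available. Lean on these libraries where they do the work, as an engineer would, in place of code of your own. Each camera call takes 0.05 s, during which the arm holds its last target.

## Working session

There is one attempt and no reset: what is moved stays moved. The work goes in short steps, each a Python script; the robot and the scene stay as the last script left them, time stands still between calls to the robot, and variables do not carry over. Pictures are saved under pics/ and viewed, and the job is handed in when it is done.

```bash
ls; mkdir -p pics
python3 - <<'E'
from station import ctrl,get_state,vision
import cv2
for n in ["scene","side","wrist"]:
    im,d=vision.grab_frame(n); cv2.imwrite(f"pics/{n}0.png",im)
    i=vision.camera_info(n); print(n,i)
s=get_state();print(s,ctrl.pinch_z)
E
```

```text
pics
scene {'mtx': array([[472.35700689,   0.        , 257.49265666],
       [  0.        , 472.35700689, 189.13855138],
       [  0.        ,   0.        ,   1.        ]]), 'dist_coeffs': array([-0.11099434,  0.        ,  0.        ,  0.        ,  0.        ]), 'R': array([[ 0.76663519,  0.64196127,  0.01249846],
       [ 0.3344859 , -0.3826787 , -0.86120625],
       [-0.54807816,  0.66441157, -0.50810195]]), 't': array([-0.49135224, -0.07867183,  1.1905703 ])}
side {'mtx': array([[364.25311304,   0.        , 248.09087365],
       [  0.        , 364.25311304, 192.61650215],
       [  0.        ,   0.        ,   1.        ]]), 'dist_coeffs': array([0.0180759, 0.       , 0.       , 0.       , 0.       ]), 'R': array([[ 0.71738564, -0.69647419,  0.01677924],
       [-0.37938345, -0.41074799, -0.82906833],
       [ 0.58431673,  0.58839594, -0.55889549]]), 't': array([-0.44968318,  0.36529085,  0.35557127])}
wrist {'mtx': array([[317.83374978,   0.        , 245.4476271 ],
       [  0.        , 317.83374978, 187.17858001],
       [  0.        ,   0.        ,   1.        ]]), 'dist_coeffs'
[... 440 characters left out ...]
.15, 'qpos': array([ 0.10548249,  0.50810456, -0.23753556,  1.50092707,  0.1257116 ,
        1.14891957, -0.1548033 ]), 'qd': array([ 0.00122387, -0.00012106,  0.00026843, -0.00219798,  0.0004258 ,
        0.0012565 , -0.00207235]), 'tau': array([-1.45638624e-03, -6.21010351e+01, -2.18872748e+00, -2.49840939e+01,
        1.27439146e-02,  9.07797832e-03,  3.50406015e-05]), 'tcp_pos': array([ 6.24599772e-01, -6.37112477e-05,  2.30645938e-01]), 'eef_rot': array([-4.68281113e-04,  7.07098794e-01,  7.07114436e-01, -5.00487852e-04]), 'contact_force': array([ 0.10536342, -0.1735064 , -0.22385009]), 'wrist_torque': array([ 0.02104638, -0.05471373, -0.0023595 ]), 'width': 0.08550274460775563} -0.0187
```

View pics/scene0.png

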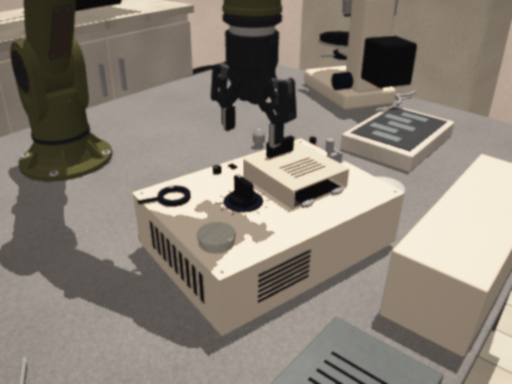

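View pics/side0.png

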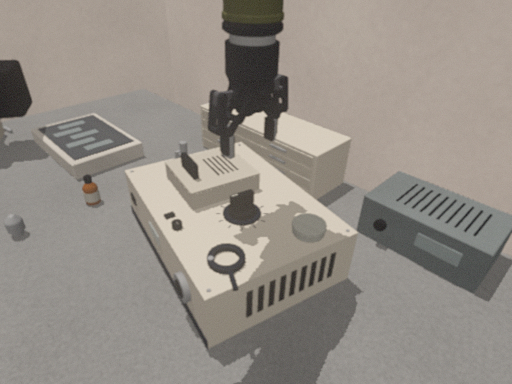

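View pics/wrist0.png

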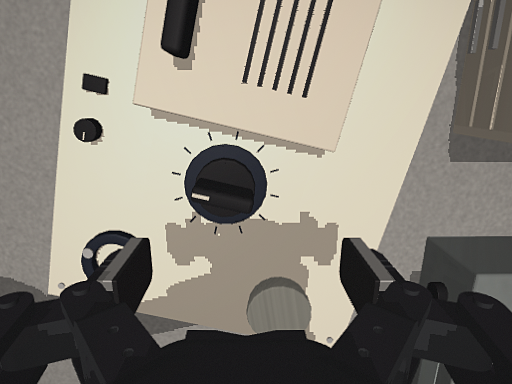

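The casing sits in front of the arm, turned by about -0.2 rad. In the wrist view the knob is at (225,190), with its pointer to the left, which is the front. The handle is at (180,25), the trimmer at (88,130), the ring at (110,255) and the tin at (278,305). Next I'll fit the casing pose from depth and the networks.

```bash
cat > h.py <<'E'
from station import ctrl,get_state,vision,models
import numpy as np,cv2
from scipy.spatial.transform import Rotation as Ro
def Rq(q): return Ro.from_quat(np.r_[q[1:],q[0]]).as_matrix()
def qR(R): x=Ro.from_matrix(R).as_quat(); return np.r_[x[3],x[:3]]
def cam(n,s=None):
    i=vision.camera_info(n)
    if n=="wrist":
        s=s or get_state(); T=np.eye(4);T[:3,:3]=Rq(s['eef_rot']);T[:3,3]=s['tcp_pos']
        M=np.linalg.inv(T@i['hand_eye']); return i['mtx'],i['dist_coeffs'],M[:3,:3],M[:3,3]
    return i['mtx'],i['dist_coeffs'],i['R'],i['t']
def cloud(d,c):
    K,D,R,t=c; v,u=np.nonzero(d>0); p=np.c_[u,v].astype(float)
    n=cv2.undistortPoints(p[:,None],K,D)[:,0]; z=d[v,u]
    X=(np.c_[n,np.ones(len(n))]*z[:,None]-t)@R
    return X,u,v
def ray_z(p,z,c):
    K,D,R,t=c; n=cv2.undistortPoints(np.array([[p]],float),K,D)[0,0]
    o=-R.T@t; r=R.T@np.r_[n,1]; return o+r*(z-o[2])/r[2]
def proj(X,c):
    K,D,R,t=c; return cv2.projectPoints(np.atleast_2d(np.asarray(X,float)),cv2.Rodrigues(R)[0],t,K,D)[0][:,0]
E
python3 - <<'E'
from h import *
allp=[]
for n in ["scene","side","wrist"]:
    s=get_state(); im,d=vision.grab_frame(n); c=cam(n,s); X,u,v=cloud(d,c)
    np.savez(f"f_{n}.npz",im=im,d=d)
    m=(abs(X[:,2]-.12)<.02)&(X[:,0]>.3)&(X[:,0]<.95)&(abs(X[:,1])<.45)
    P=X[m]; A=np.c_[P[:,:2],np.ones(len(P))]
    h=np.median(P[:,2]); print(n,m.sum(),'z med',h)
    q=P[abs(P[:,2]-h)<.004][:,:2]
    r=cv2.minAreaRect(q.astype(np.float32)); print(r)
    allp.append(q)
    for t in ["knob_grip","knob_pointer","bolt_grip","hatch_handle","catch_face","filter_tin","filter_ring","hatch_hinge","hatch_lip"]:
        r=models.recognise(n,t)
        zz={"knob_grip":.154,"knob_pointer":.164,"bolt_grip":.159,"hatch_handle":.17,"filter_tin":.139,"filter_ring":.13}.get(t,.13)
        print(t,[(np.round(x['point']),round(x['p'],2),np.round(ray_z(x['point'],zz,c),3)) for x in r[:2]])
E
```

```text
scene 25352 z med 0.12046718105338028
((0.6930935382843018, 0.08847519755363464), (0.6205107569694519, 0.4785960018634796), 27.175474166870117)
knob_grip [(array([241., 196.]), 0.86, array([ 0.631, -0.031,  0.154]))]
knob_pointer [(array([242., 193.]), 0.82, array([ 0.635, -0.034,  0.164]))]
bolt_grip [(array([332., 148.]), 0.72, array([0.649, 0.206, 0.159]))]
hatch_handle [(array([289., 168.]), 0.88, array([0.647, 0.072, 0.17 ]))]
catch_face [(array([287., 167.]), 0.38, array([0.6  , 0.133, 0.13 ]))]
filter_tin [(array([214., 238.]), 0.83, array([ 0.661, -0.123,  0.139])), (array([244., 194.]), 0.43, array([ 0.613, -0.004,  0.139]))]
filter_ring [(array([170., 201.]), 0.88, array([ 0.526, -0.091,  0.13 ]))]
hatch_hinge [(array([269., 222.]), 0.93, array([ 0.688, -0.031,  0.13 ])), (array([289., 168.]), 0.75, array([0.606, 0.132, 0.13 ]))]
hatch_lip [(array([288., 170.]), 0.68, array([0.607, 0.127, 0.13 ]))]
side 20539 z med 0.11955802811814076
((0.7353421449661255, 0.146355539560318), (0.6392656564712524, 0.46407797932624817), 77.31454467773438)
knob_grip [(array([243., 203.]), 0.63
[... 726 characters left out ...]
ray([223., 185.]), 0.62, array([0.609, 0.007, 0.154])), (array([274., 306.]), 0.32, array([ 0.648, -0.094,  0.154]))]
knob_pointer [(array([223., 187.]), 0.67, array([0.609, 0.008, 0.164]))]
bolt_grip []
hatch_handle [(array([257.,  62.]), 0.89, array([0.632, 0.089, 0.17 ]))]
catch_face []
filter_tin [(array([276., 305.]), 0.67, array([ 0.652, -0.104,  0.139]))]
filter_ring [(array([ 96., 243.]), 0.62, array([ 0.499, -0.05 ,  0.13 ])), (array([255.,  59.]), 0.49, array([0.632, 0.095, 0.13 ]))]
hatch_hinge [(array([239., 138.]), 0.8, array([0.62 , 0.038, 0.13 ]))]
hatch_lip [(array([257.,  62.]), 0.67, array([0.633, 0.093, 0.13 ])), (array([222., 189.]), 0.4, array([ 0.607, -0.002,  0.13 ]))]
```

```bash
cat > fit.py <<'E'
from h import *
from scipy.optimize import least_squares
def box(P,c,h):
    q=abs(P-c)-h; return np.linalg.norm(np.maximum(q,0),axis=1)+np.minimum(q.max(1),0)
def sdf(P):
    return np.min([box(P,[0,0,.06],[.14,.195,.06]),box(P,[-.002,.06,.1385],[.072,.065,.0195]),
     box(P,[-.048,.06,.171],[.006,.03,.015]),box(P,[-.002,-.055,.149],[.022,.006,.015])],axis=0)
def f(p,X):
    c,s=np.cos(p[2]),np.sin(p[2]); d=X-[p[0],p[1],0]
    return sdf(np.c_[c*d[:,0]+s*d[:,1],-s*d[:,0]+c*d[:,1],d[:,2]])
def fit(X,p0):
    for sc in [.01,.003,.0015]:
        r=least_squares(f,p0,args=(X,),loss='cauchy',f_scale=sc); p0=r.x
    return p0
if __name__=="__main__":
    L=[];p0=[.62,.05,-.22]
    for n in ["scene","side","wrist"]:
        z=np.load(f"f_{n}.npz"); c=cam(n); X,_,_=cloud(z['d'],c)
        X=X[(X[:,2]>.02)&(X[:,2]<.19)]; X=X[abs(f(p0,X))<.05]
        X=X[np.random.default_rng(0).permutation(len(X))[:8000]]
        print(n,fit(X,p0),np.median(abs(f(fit(X,p0),X)))); L.append(X)
    p=fit(np.vstack(L),p0); print(p); np.save("pose.npy",p)
    T=np.array([[np.cos(p[2]),-np.sin(p[2]),0],[np.sin(p[2]),np.cos(p[2]),0],[0,0,1]])
    pts=np.array([[-.14,-.195,.12],[.14,-.195,.12],[.14,.195,.12],[-.14,.195,.12],[-.074,-.005,.154],[.07,-.005,.158],[.07,.125,.158],[-.074,.125,.158],[-.002,-.055,.164],[-.023,-.055,.164],[-.048,.06,.186],[-.115,-.035,.12],[-.115,0,.12],[-.02,.159,.172]])
    W=pts@T.T+[p[0],p[1],0]
    for n in ["scene","side","wrist"]:
        im=np.load(f"f_{n}.npz")['im'].copy()
        for q in proj(W,cam(n)):
            cv2.circle(im,tuple(int(round(a)) for a in q),3,(0,0,255),1)
        cv2.imwrite(f"pics/o_{n}.png",im)
E
python3 fit.py; cd pics; python3 -c "
import cv2,numpy as np
a=[cv2.imread(f'o_{n}.png') for n in ['scene','side','wrist']]
cv2.imwrite('o.png',np.vstack([np.hstack([a[0][100:350,100:450],a[1][100:350,100:450]])]))
"
```

```text
scene [ 0.62151496  0.05286593 -0.23133699] 0.0006284620284442849
side [ 0.621104    0.05212931 -0.23278046] 0.0006715281610629176
wrist [ 0.62240361  0.05248341 -0.23252778] 0.000879338862325706
[ 0.62135645  0.05238027 -0.23155924]
```

View pics/o.png

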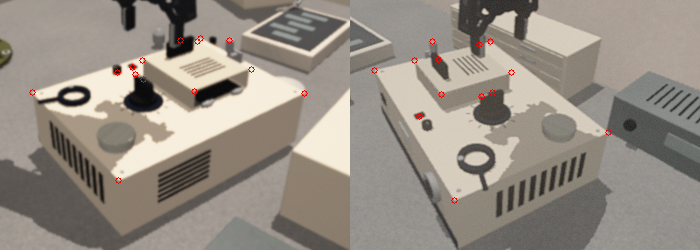

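View pics/o_wrist.png

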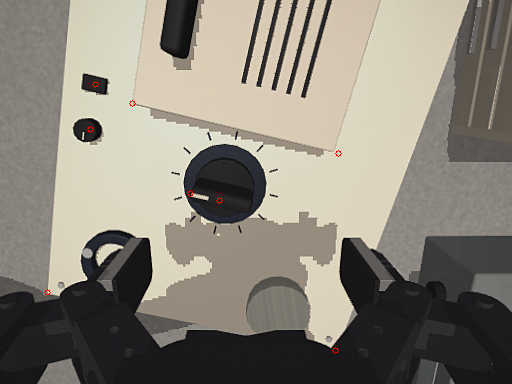

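The three cameras agree within about 1 mm and the overlay matches the knob, trimmer, rocker, hatch corners and deck corners. Next I check reachability of the whole plan, without moving the arm.

Run:
```python
from h import *
kq=lambda k: Q([0,0,-1],[np.sin(np.radians(k)),np.cos(np.radians(k)),0])
ctrl.movep(W(-.002,-.055,.10),kq(0)); st('above')
ctrl.movel(W(-.002,-.055,.027),max_speed=.12); st('down')
ctrl.close_gripper(30); st('closed')
for k in (15,30,45,62):
    ctrl.movep(W(-.002,-.055,.027),kq(k)); st(k)
im,d=vision.grab_frame("side"); cv2.imwrite("pics/k1.png",im)
```

```text
above t2.73 F [ 0.3  0.4 -0.2] tcp [ -1.9 -55.1 100. ] w85.1
down t3.48 F [ 0.4  1.2 -0.1] tcp [ -1.6 -54.6  27.6] w85.4
closed t4.14 F [-0.3  2.3  2.7] tcp [ -1.9 -54.4  27.3] w11.2
15 t4.47 F [0.  4.4 3.1] tcp [ -1.9 -54.2  27.3] w11.1
30 t4.79 F [-0.6  4.6  3.1] tcp [ -1.9 -54.   27.3] w11.2
45 t5.12 F [0.4 5.4 3.1] tcp [ -1.7 -53.9  27.3] w11.0
62 t5.47 F [0.6 5.3 3.4] tcp [ -1.6 -53.6  27.3] w11.4
```

View pics/k1.png

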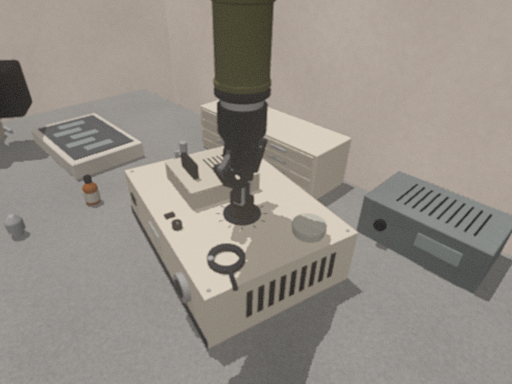

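The gripper holds the bar at (240,200) and has turned it. Next I release, back straight up, and check with the wrist camera.

Run:
```python
from h import *
ctrl.ungrasp(); st('rel')
ctrl.movel(W(-.002,-.055,.11),max_speed=.2); s=st('up')
im,d=vision.grab_frame("wrist")
for r in (0,30,60,90):
    a=np.radians(r); p=W(-.002-.021*np.cos(a),-.055+.021*np.sin(a),.044)
    q=proj(p,cam("wrist",s))[0]; cv2.circle(im,tuple(int(v) for v in q),4,(0,0,255) if r==60 else (0,255,0),1)
cv2.imwrite("pics/k2.png",im)
```

```text
rel t6.22 F [-0.2 -1.3  0.4] tcp [ -2. -55.  27.] w85.5
up t6.79 F [-0.3 -0.8 -0.3] tcp [ -2.2 -55.1 109.9] w85.3
```

View pics/k2.png

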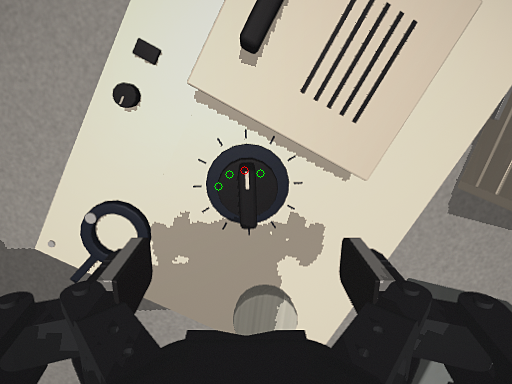

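The pointer tip at (245,172) lies on the red 60° marker, so the knob is two stops clockwise, and the ring and tin haven't moved. Next is the bolt: push it with closed fingers held above hatch-top height.

Run:
```python
from h import *
q=Q([0,0,-1],[1,0,0])
ctrl.close_gripper(20)
ctrl.movep(W(-.02,.128,.11),q); st('above')
ctrl.movel(W(-.02,.130,.043),max_speed=.15); s0=st('down')
f0=s0['contact_force']
ctrl.pause(.1)
y=.140;hist=[]
while y<.163:
    ctrl.movel(W(-.02,y,.043),max_speed=.05)
    s=get_state(); F=C.T@(s['contact_force']-f0); print(round(y,3),np.round(F,1),np.round(inv(s['tcp_pos'])*1000,1))
    if F[1]<-10: break
    y+=.003 if y<.153 else .0015
im,d=vision.grab_frame("scene"); cv2.imwrite("pics/b1.png",im[80:280,180:430].repeat(3,0).repeat(3,1))
st()
```

```text
above t8.38 F [ 0.  -0.1 -0.6] tcp [-19.9 127.5 109.8] w0.1
down t8.97 F [0.5 0.2 0.6] tcp [-19.2 129.1  43.7] w-0.0
0.14 [-0.5  0.1 -1.2] [-20.2 140.9  43.3]
0.143 [-0.3  0.  -0.7] [-20.  143.1  42.9]
0.146 [-0.2 -1.7  0.2] [-20.  146.   42.9]
0.149 [-0.2 -1.8  0.9] [-20.  149.3  43. ]
0.152 [-0.3 -0.7 -0.7] [-20.  152.4  43. ]
0.155 [-1.  -1.2 -1. ] [-20.  155.4  43. ]
0.157 [-0.9 -1.7 -1. ] [-20.  156.6  42.9]
0.158 [-1.3 -4.4  0.7] [-20.  157.1  42.9]
0.16 [-2.8 -7.4  2.2] [-19.9 157.3  42.9]
0.161 [ -2.7 -10.7   3.4] [-19.9 157.5  42.9]
 t11.72 F [ -2.5 -10.8   4.3] tcp [-19.8 157.5  42.9] w-0.1
```

View pics/b1.png

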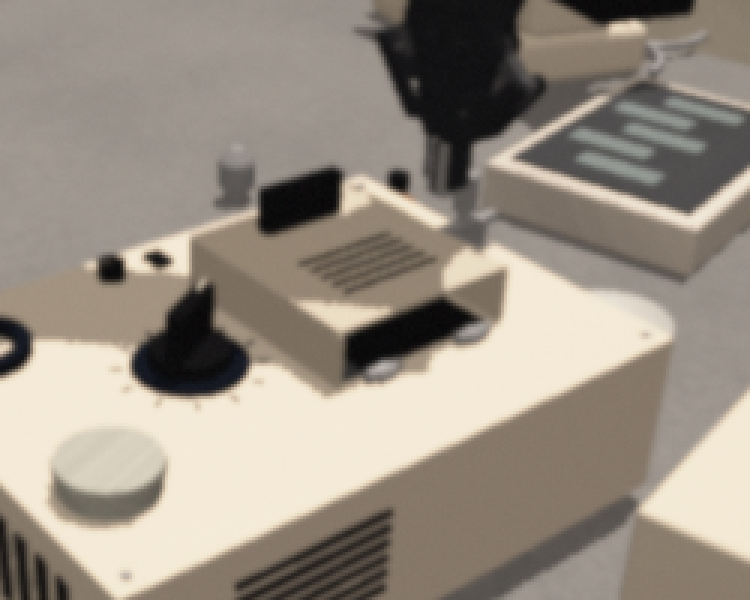

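The push force rose against a hard stop at y=157, which matches a full 16 mm draw. The bolt grip shows at about (465,205) in the crop, just beyond the fingers. Next is the handle.

Run:
```python
from h import *
q=hatchQ(0)
ctrl.movel(W(-.02,.150,.043),max_speed=.1)
ctrl.movel(W(-.048,.11,.11),max_speed=.25)
ctrl.ungrasp()
ctrl.movep(W(-.048,.06,.12),q); s=st('above')
im,d=vision.grab_frame("wrist"); c=cam("wrist",s)
for b,col in ((0,(0,255,0)),(.016,(0,0,255))):
    p=proj(W(-.02,.159+b,.052),c)[0]; cv2.circle(im,tuple(int(v) for v in p),5,col,1)
X,u,v=cloud(d,c); L=(X-[PX,PY,0])@C-[0,0,.12]
m=(abs(L[:,0]+.02)<.015)&(L[:,1]>.135)&(L[:,1]<.2)&(L[:,2]>.03)&(L[:,2]<.06); print('bolt',m.sum(),L[m].min(0),L[m].max(0))
m=(abs(L[:,0]+.048)<.02)&(abs(L[:,1]-.06)<.045)&(L[:,2]>.055)&(L[:,2]<.075); print('handle',m.sum(),L[m].min(0),L[m].max(0))
cv2.imwrite("pics/hd.png",im)
```

```text
above t13.57 F [-0.4  1.2 -0.3] tcp [-47.2  57.7 120.7] w85.1
bolt 743 [-0.02662503  0.16650692  0.03021621] [-0.01095209  0.18263197  0.05474132]
handle 1603 [-0.05289652  0.03068523  0.05501635] [-0.04083098  0.09017825  0.07110122]
```

View pics/hd.png

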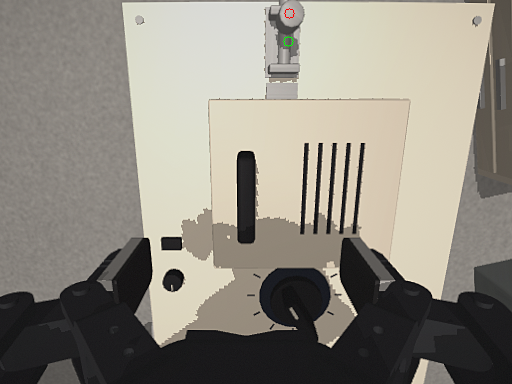

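The bolt grip at (289,13) is on the red "fully drawn" marker. Depth gives y≈174.5 mm, which is about 15.5 mm drawn. Next I grasp the handle and lift to the catch.

Run:
```python
from h import *
def P(th,u=.040): x,h=hp(.118,u,th); return W(x,.06,h)
ctrl.movel(P(0),frame=hatchQ(0),max_speed=.15); st('down')
ctrl.close_gripper(40); st('closed')
for th in (.05,.12,.19,.25,.28,.295):
    ctrl.movel(P(th),frame=hatchQ(th),max_speed=.06); st(th)
ctrl.pause(.3)
st('held')
im,d=vision.grab_frame("side"); cv2.imwrite("pics/l1.png",im)
```

```text
down t14.28 F [ 1.2 -0.3  1. ] tcp [-47.8  60.9  44.4] w85.1
closed t14.94 F [ 3.7 -0.7  0. ] tcp [-47.   60.   44.4] w11.2
0.05 t15.19 F [ 3.  -0.3  0.3] tcp [-45.1  60.   49.7] w11.3
0.12 t15.48 F [ 5.2  0.  -1.6] tcp [-41.8  60.   57.5] w11.1
0.19 t15.78 F [ 5.1 -0.1 -1.7] tcp [-37.8  60.   65.2] w11.3
0.25 t16.05 F [ 6.4  0.4 -2.3] tcp [-34.   60.   71.6] w10.9
0.28 t16.30 F [ 6.1  0.7 -4.1] tcp [-32.   60.   74.6] w11.3
0.295 t16.55 F [ 6.   0.7 -5.7] tcp [-31.1  60.   76. ] w11.0
held t16.85 F [ 6.9  0.8 -5.2] tcp [-31.1  60.   76. ] w11.1
```

View pics/l1.png

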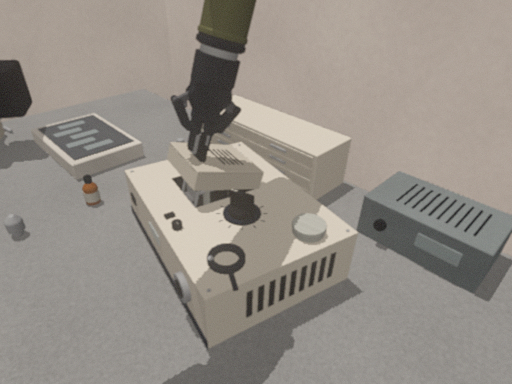

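The hatch is up at the catch, with the front gap visible at (195,190). I release, retract, and map which poses can reach under the lip.

```bash
python3 - <<'E'
from h import *
ctrl.ungrasp(); st('rel')
x,h=hp(.118,.110,.295); ctrl.movel(W(x,.06,h),max_speed=.25); st('up')
im,d=vision.grab_frame("side"); c=cam("side"); np.savez("f_l2.npz",im=im,d=d)
X,u,v=cloud(d,c); L=(X-[PX,PY,0])@C-[0,0,.12]
m=(abs(L[:,1]-.06)<.05)&(L[:,0]<-.0)&(L[:,0]>-.09)&(L[:,2]<.12)
for f in np.arange(-.085,-.02,.005):
    k=m&(abs(L[:,0]-f)<.0025); print(round(f,4),k.sum(),np.round(np.percentile(L[k,2],[0,10,50,90,100])*1000,0) if k.sum() else '')
cv2.imwrite("pics/l2.png",im[110:260,120:320].repeat(4,0).repeat(4,1))
E
python3 - <<'E'
from h import *
for sg in (1,-1):
  for ph in (0,15,25):
    for al in (30,35,40,45,50,55,60):
      a=np.radians(al);p=np.radians(ph); q=Q([np.cos(a)*np.cos(p),np.cos(a)*np.sin(p),-np.sin(a)],[-sg*np.sin(p),sg*np.cos(p),0])
      print(sg,ph,al,''.join('1' if ctrl.ik(W(x,.06,.015),q) is not None else '0' for x in (-.12,-.10,-.08,-.06,-.05,-.04)),
       ''.join('1' if ctrl.ik(W(x,.06,.06),q) is not None else '0' for x in (-.12,-.10,-.08,-.06,-.05,-.04)))
E
```

```text
rel t17.61 F [ 0.4 -0.4 -0.1] tcp [-31.3  60.   76.5] w85.2
up t18.04 F [-0.3  0.7 -0.2] tcp [-10.5  60.1 144.2] w85.4
-0.085 79 [-2. -2. -1.  0.  1.]
-0.08 80 [-2. -2. -1.  0.  2.]
-0.075 77 [-3. -2. -1.  0.  1.]
-0.07 96 [-2. -2. -1. 42. 45.]
-0.065 248 [-2.  0. 50. 58. 63.]
-0.06 233 [-17.  60.  67.  74.  76.]
-0.055 136 [-22. -18.  -3.  76.  77.]
-0.05 186 [-16. -12.   2.  74.  76.]
-0.045 68 [-2.  9. 72. 73. 74.]
-0.04 73 [-12.  70.  71.  74.  77.]
-0.035 184 [69. 70. 80. 89. 94.]
-0.03 153 [-15.  68.  93.  98.  99.]
-0.025 77 [-16. -10.  94.  98.  99.]
1 0 30 000001 000111
1 0 35 000111 001111
1 0 40 011111 111111
1 0 45 111111 111111
1 0 50 111111 111111
1 0 55 111111 111111
1 0 60 111111 111111
1 15 30 000000 000000
1 15 35 000000 000000
1 15 40 000001 000111
1 15 45 001111 011111
1 15 50 111111 111111
1 15 55 111111 111111
1 15 60 111111 111111
1 25 30 000000 000000
1 25 35 000000 000000
1 25 40 000001 000111
1 25 45 000111 011111
1 25 50 011111 111111
1 25 55 111111 111111
1 25 60 111111 111111
-1 0 30 000001 000111
-1 0 35 000111 001111
-1 0 40 011111 111111
-1 0 45 111111 111111
-1 0 50 111111 111111
-1 0 55 111111 111111
-1 0 60 111111 111111
-1 15 30 000000 000000
-1 15 35 000000 000000
-1 15 40 000001 000111
-1 15 45 001111 011111
-1 15 50 111111 111111
-1 15 55 111111 111111
-1 15 60 111011 111111
-1 25 30 000000 000000
-1 25 35 000000 000000
-1 25 40 000000 000111
-1 25 45 000111 001111
-1 25 50 011111 111111
-1 25 55 111111 111111
-1 25 60 111111 111111
```

View pics/l2.png

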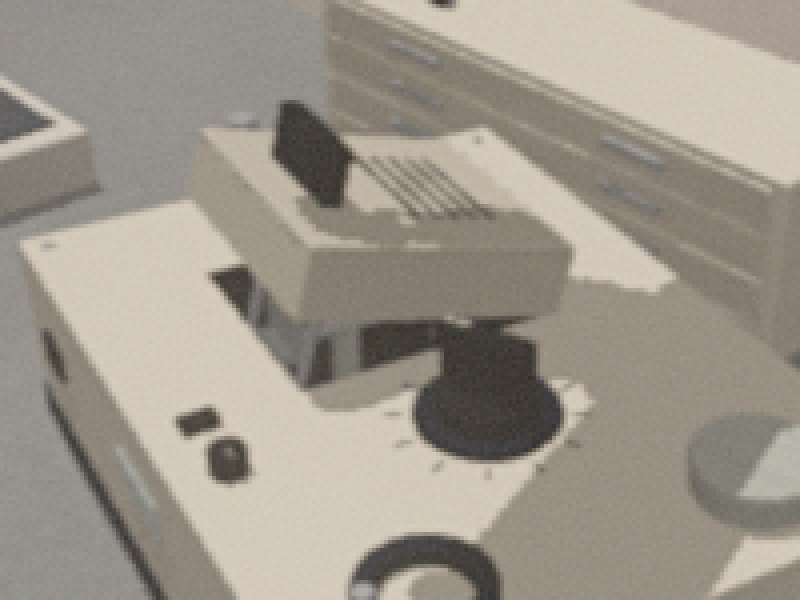

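The hatch stays at about 0.29: lip 43-45 mm up, with the tongue and legs visible under it at (300,345) in the crop. Pitch 40° is reachable, so I go to the approach pose with fingers shut and check the IK chain from there.

```bash
cat >> h.py <<'E'
def cq(al,sg): a=np.radians(al); return Q([np.cos(a),0,-np.sin(a)],[0,sg,0])
def cp(kx,kh,al,y=.06,r=.011): a=np.radians(al); return W(kx-r*np.sin(a),y,kh-r*np.cos(a))  # K=upper front corner
E
python3 - <<'E'
from h import *
q0=get_state()['qpos']; print(np.round(q0,2))
ctrl.movel(W(-.0105,.06,.20),max_speed=.3)
ctrl.close_gripper(20)
for sg in (1,-1):
  for k in ((-.11,.13,60),(-.10,.08,45),(-.09,.021,40),(-.041,.021,40),(-.041,.023,56),(-.041,.03,65)):
    a=ctrl.ik(cp(*k),cq(k[2],sg)); print(sg,k,None if a is None else np.round(a,2))
st()
E
```

```text
[-0.07  0.68 -0.19  1.13 -0.01  1.61 -0.46]
1 (-0.11, 0.13, 60) [-0.26  0.19 -0.34  2.12  0.81  0.62  0.13]
1 (-0.1, 0.08, 45) [-0.7   0.32  0.04  2.39  1.76  0.59 -0.95]
1 (-0.09, 0.021, 40) [ 0.04  0.81 -1.23  2.49  1.79  1.53 -1.07]
1 (-0.041, 0.021, 40) [-0.65  0.55  0.09  2.41  2.23  0.72 -1.42]
1 (-0.041, 0.023, 56) [-0.57  0.44  0.15  2.21  1.5   0.3  -0.53]
1 (-0.041, 0.03, 65) [-0.24  0.42 -0.22  2.07  0.88  0.46  0.15]
-1 (-0.11, 0.13, 60) [-0.65  0.18  0.13  2.13  0.68  0.54 -2.87]
-1 (-0.1, 0.08, 45) [-1.32  0.47  0.95  2.4   2.36  0.2   1.61]
-1 (-0.09, 0.021, 40) [-0.67  0.53 -0.04  2.5   2.11  0.83  1.71]
-1 (-0.041, 0.021, 40) [-0.56  0.54 -0.04  2.41  2.17  0.77  1.79]
-1 (-0.041, 0.023, 56) [-0.29  0.43 -0.24  2.21  1.52  0.48  2.6 ]
-1 (-0.041, 0.03, 65) [-0.77  0.46  0.54  2.08 -0.02  0.28 -2.11]
 t19.20 F [-0.9  0.4 -0.3] tcp [-10.5  60.  200. ] w0.1
```

Run:
```python
from h import *
def go(k,l=False,v=.1):
    if l: ctrl.movel(cp(*k),frame=cq(k[2],1),max_speed=v)
    else: ctrl.movep(cp(*k),cq(k[2],1))
    s=st(k); print(np.round(s['qpos'],2))
go((-.11,.13,60)); go((-.095,.08,45))
im,d=vision.grab_frame("side"); cv2.imwrite("pics/c0.png",im[60:260,60:320].repeat(3,0).repeat(3,1))
for k in ((-.08,.03,42),(-.078,.021,40),(-.06,.021,40),(-.041,.021,40),(-.041,.023,48),(-.041,.025,56),(-.041,.027,62)):
    a=ctrl.ik(cp(*k),cq(k[2],1)); print(k,None if a is None else np.round(a,2))
```

```text
(-0.11, 0.13, 60) t20.24 F [-0.1 -0.3  0.6] tcp [-118.    60.2  125.5] w-0.1
[-0.26  0.19 -0.34  2.12  0.81  0.62  0.13]
(-0.095, 0.08, 45) t21.23 F [-0.6  0.1  0.4] tcp [-101.7   60.1   72.4] w-0.5
[-0.56  0.32 -0.13  2.38  1.73  0.64 -0.92]
(-0.08, 0.03, 42) [-0.56  0.48 -0.14  2.45  2.03  0.78 -1.27]
(-0.078, 0.021, 40) [-0.58  0.53 -0.12  2.48  2.1   0.85 -1.38]
(-0.06, 0.021, 40) [-0.55  0.54 -0.11  2.45  2.12  0.82 -1.35]
(-0.041, 0.021, 40) [-0.53  0.54 -0.09  2.41  2.15  0.79 -1.33]
(-0.041, 0.023, 48) [-0.45  0.47 -0.1   2.32  1.94  0.57 -1.03]
(-0.041, 0.025, 56) [-0.45  0.43 -0.02  2.21  1.49  0.38 -0.52]
(-0.041, 0.027, 62) [-0.49  0.42  0.09  2.12  0.9   0.32  0.11]
```

View pics/c0.png

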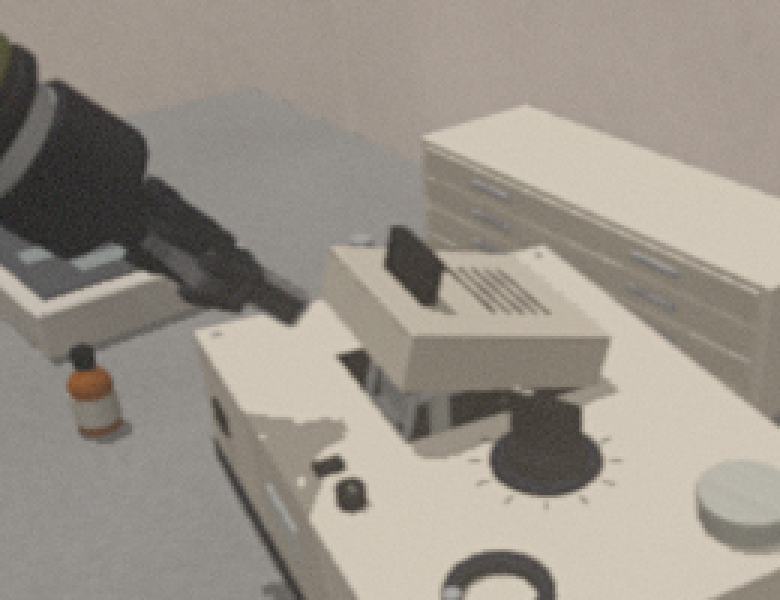

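The chain is continuous and the fingertip is at (300,310), in front of the lip. I go in now, watching the force.

Run:
```python
from h import *
def go(k,v=.08):
    ctrl.movel(cp(*k),frame=cq(k[2],1),max_speed=v); return st(k)
go((-.08,.03,42)); go((-.078,.021,40))
for x in (-.062,-.054,-.050,-.046,-.043,-.041):
    s=go((x,.021,40),.05)
    if np.linalg.norm(s['contact_force'])>20: break
im,d=vision.grab_frame("side"); cv2.imwrite("pics/c1.png",im[60:260,60:320].repeat(3,0).repeat(3,1))
```

```text
(-0.08, 0.03, 42) t22.09 F [ 0.  -0.1 -0.2] tcp [-87.1  59.9  22.2] w-0.3
(-0.078, 0.021, 40) t22.36 F [-0.1 -0.  -0. ] tcp [-85.4  60.   12.4] w0.1
(-0.062, 0.021, 40) t22.82 F [ 0.3 -0.3 -0. ] tcp [-68.7  59.7  12.9] w0.2
(-0.054, 0.021, 40) t23.13 F [-0.8  0.4 -0.4] tcp [-60.8  59.8  12.6] w-0.0
(-0.05, 0.021, 40) t23.38 F [-0.8  0.7  0.5] tcp [-56.9  59.9  12.6] w0.1
(-0.046, 0.021, 40) t23.63 F [-2.8  0.1 -0.2] tcp [-53.4  60.1  12.3] w-0.5
(-0.043, 0.021, 40) t23.88 F [-2.7  0.4 -0.9] tcp [-50.3  60.1  12.3] w-0.0
(-0.041, 0.021, 40) t24.13 F [-6.1  0.6 -0.9] tcp [-49.1  60.1  11.8] w0.0
```

View pics/c1.png

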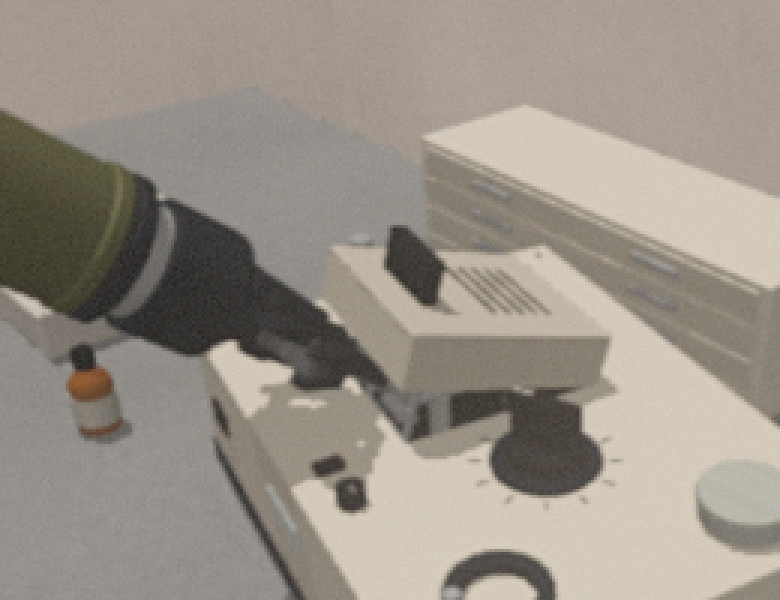

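The catch pushes back with about 3 to 6 N, and the corner is roughly 9 mm past the free-tongue position. Now I pivot about the fingertip corner, which levers the lip up while the tongue stays held back.

Run:
```python
from h import *
def go(k,v=.05):
    ctrl.movel(cp(*k),frame=cq(k[2],1),max_speed=v); return st(k)
n=0
for al in np.arange(42,63,2.):
    f=(al-40)/22
    k=(-.040+.001*f,.021+.004*f,al)
    try: s=go(k)
    except Exception as e: print('ERR',repr(e)); break
    if np.linalg.norm(s['contact_force'])>35: print('big force'); break
im,d=vision.grab_frame("side"); cv2.imwrite("pics/c2.png",im[60:260,60:320].repeat(3,0).repeat(3,1))
print(np.round(s['qpos'],2))
```

```text
(np.float64(-0.03990909090909091), np.float64(0.021363636363636366), np.float64(42.0)) t24.43 F [-7.5  0.4 -4. ] tcp [-49.2  60.1  11.8] w-0.1
(np.float64(-0.03981818181818182), np.float64(0.021727272727272727), np.float64(44.0)) t24.68 F [-8.5  0.2 -3.3] tcp [-49.7  60.1  12.2] w0.1
(np.float64(-0.03972727272727273), np.float64(0.02209090909090909), np.float64(46.0)) t24.93 F [-10.5   1.1  -2.7] tcp [-50.1  60.1  12.7] w-0.1
(np.float64(-0.039636363636363636), np.float64(0.022454545454545456), np.float64(48.0)) t25.18 F [-10.7   0.3  -2.4] tcp [-50.4  60.1  13.3] w-0.2
(np.float64(-0.03954545454545454), np.float64(0.02281818181818182), np.float64(50.0)) t25.43 F [-10.    0.2  -1.6] tcp [-50.7  60.1  14. ] w0.1
(np.float64(-0.03945454545454546), np.float64(0.023181818181818182), np.float64(52.0)) t25.68 F [-10.6  -0.2  -1.8] tcp [-50.9  60.2  14.6] w-0.1
(np.float64(-0.039363636363636365), np.float64(0.023545454545454546), np.float64(54.0)) t25.95 F [-8.9  1.2 -1.7] tcp [-50.7  60.2  15.5] w-0.1
(np.float64(-0.03927272727272727), np.float64(0.02390909090909091), np.float64(56.0)) t26.23 F [-12.9   0.4   0. ] tcp [-51.6  60.3  16. ] w0.0
(np.float64(-0.039181818181818186), np.float64(0.024272727272727276), np.float64(58.0)) t26.52 F [-17.5   0.4   1.2] tcp [-52.5  60.3  16.4] w-0.0
(np.float64(-0.03909090909090909), np.float64(0.024636363636363637), np.float64(60.0)) t26.81 F [-23.2  -0.9   4.7] tcp [-53.4  60.2  16.9] w-0.0
(np.float64(-0.039), np.float64(0.025), np.float64(62.0)) t27.07 F [-26.5   0.6   7.7] tcp [-54.4  60.2  17.4] w-0.0
[-0.32  0.42 -0.13  2.13  1.05  0.4  -0.04]
```

View pics/c2.png

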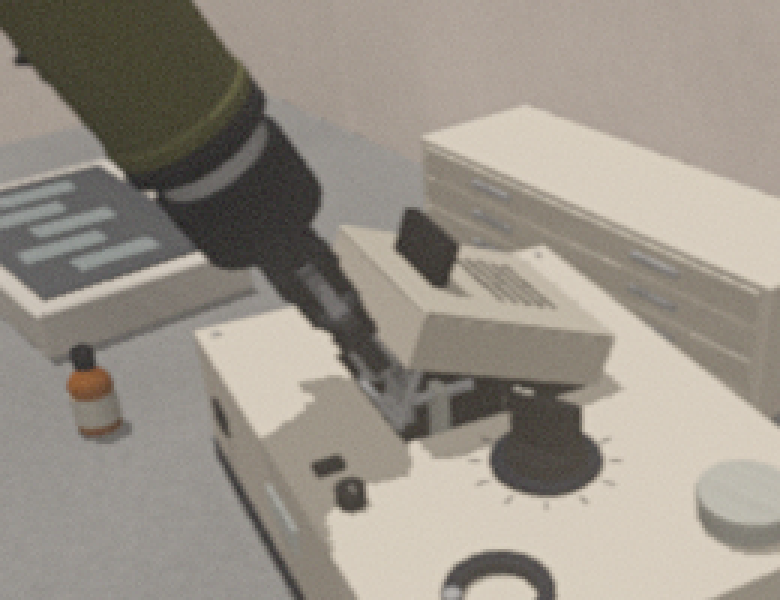

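The hatch is up somewhat, but the force rose to 26 N. Measuring the hatch angle from depth.

```bash
cat >> h.py <<'E'
def hatch_angle(n="side"):
    im,d=vision.grab_frame(n); X,u,v=cloud(d,cam(n)); L=(X-[PX,PY,0])@C-[0,0,.12]
    dx=L[:,0]-.07; dz=L[:,2]-.004; best=None
    sel=(L[:,1]>.0)&(L[:,1]<.12)&(L[:,2]>.02)
    for th in np.arange(0,1.75,.005):
        f=-dx*np.cos(th)+dz*np.sin(th); uu=dx*np.sin(th)+dz*np.cos(th)
        k=(sel&(abs(uu-.034)<.0015)&(f>.01)&(f<.138)).sum()
        if best is None or k>best[0]: best=(k,th)
    return best,im
E
python3 - <<'E'
from h import *
for n in ("side","scene"):
    print(n,hatch_angle(n)[0])
st()
E
```

```text
side (np.int64(978), np.float64(0.39))
scene (np.int64(2734), np.float64(0.39))
 t27.23 F [-26.3  -0.8   6. ] tcp [-54.4  60.2  17.4] w-0.4
```

The hatch is at 0.39 in both cameras, practically past the catch. Now I raise straight up in small steps at this tilt.

Run:
```python
from h import *
def go(k,v=.05):
    ctrl.movel(cp(*k),frame=cq(k[2],1),max_speed=v); return st(tuple(np.round(k,4)))
for dx,dh in ((-.041,.028),(-.041,.031),(-.041,.034),(-.041,.038)):
    s=go((dx,dh,62.))
    print(hatch_angle()[0])
    if np.linalg.norm(s['contact_force'])>40: break
```

```text
(np.float64(-0.041), np.float64(0.028), np.float64(62.0)) t27.48 F [-9.7  1.3 -1.7] tcp [-53.3  59.7  21.3] w-0.2
(np.int64(914), np.float64(0.41500000000000004))
(np.float64(-0.041), np.float64(0.031), np.float64(62.0)) t27.77 F [-6.6  0.2 -1.4] tcp [-52.5  59.5  24.7] w-0.3
(np.int64(856), np.float64(0.44))
(np.float64(-0.041), np.float64(0.034), np.float64(62.0)) t28.07 F [-6.5  0.2  1.3] tcp [-52.   59.3  28.1] w-0.5
(np.int64(827), np.float64(0.46))
(np.float64(-0.041), np.float64(0.038), np.float64(62.0)) t28.38 F [-5.3 -1.3  0.6] tcp [-51.3  59.2  32.5] w0.0
(np.int64(769), np.float64(0.48))
```

It is free of the catch. Next I swing the hatch on round, keeping the finger under the lip along its arc.

Run:
```python
from h import *
al=62.;a=np.radians(al)
def K(th,e=.033): x,h=lip(th); return (x+e*np.cos(a),h-e*np.sin(a),al)
for th in np.arange(.54,1.6,.1):
    k=K(th)
    try: ctrl.movel(cp(*k),frame=cq(al,1),max_speed=.1)
    except Exception as e: print('ERR',repr(e)); break
    s=st(round(th,2))
    if np.linalg.norm(s['contact_force'])>25: print('force');break
    if abs(th-.74)<.01: print(hatch_angle()[0])
print(hatch_angle("side")[0],hatch_angle("scene")[0])
im,d=vision.grab_frame("side"); cv2.imwrite("pics/s1.png",im)
```

```text
0.54 t28.68 F [-3.4 -1.7 -0.3] tcp [-47.4  59.3  40.4] w-0.2
0.64 t28.97 F [ 0.4 -0.  -0.5] tcp [-38.9  59.9  52.7] w-0.1
0.74 t29.26 F [-0.3 -0.4  0.1] tcp [-30.5  60.1  63.5] w-0.1
(np.int64(148), np.float64(0.755))
0.84 t29.60 F [-0.4 -0.1  0. ] tcp [-21.   60.1  73.4] w0.1
0.94 t29.89 F [-0.1 -0.6  0. ] tcp [-10.2  60.   82.6] w0.1
1.04 t30.18 F [0.5 1.2 0.1] tcp [ 1.4 60.  90.6] w0.0
1.14 t30.48 F [ 0.9 -0.6  0.6] tcp [13.9 60.  97.4] w0.1
1.24 t30.77 F [ 0.3 -0.4 -0.5] tcp [ 26.9  59.9 103. ] w-0.1
1.34 t31.06 F [-0.7  0.1  0.1] tcp [ 40.4  59.9 107.2] w-0.2
1.44 t31.35 F [ 1.  -0.5  0.2] tcp [ 54.4  59.9 110. ] w-0.4
1.54 t31.64 F [-0.3 -0.  -0.9] tcp [ 68.5  59.9 111.5] w0.4
(np.int64(420), np.float64(1.5050000000000001)) (np.int64(2785), np.float64(1.55))
```

View pics/s1.png

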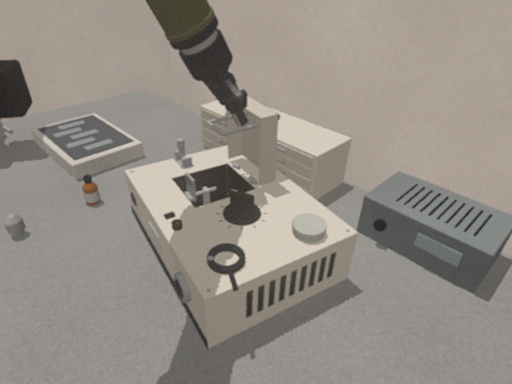

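The hatch is upright at about 1.55, with the finger behind its lip at (245,115). I push on to the stop, then withdraw.

Run:
```python
from h import *
al=62.;a=np.radians(al)
def K(th,e=.033): x,h=lip(th); return (x+e*np.cos(a),h-e*np.sin(a),al)
for th in (1.58,1.62,1.65,1.67,1.69,1.71):
    k=K(th); ctrl.movel(cp(*k),frame=cq(al,1),max_speed=.05); s=st(th)
    if (C.T@s['contact_force'])[0]<-9: print('stop');break
print(hatch_angle("scene")[0])
p=inv(s['tcp_pos']); ctrl.movel(W(p[0]-.05,.06,p[2]),max_speed=.1); st()
ctrl.movel(W(p[0]-.10,.06,p[2]+.10),max_speed=.2); st('away')
print(hatch_angle("scene")[0],hatch_angle("side")[0])
for n in("scene","side"):
    im,d=vision.grab_frame(n); cv2.imwrite(f"pics/e_{n}.png",im)
    c=cam(n)
    for t,z,y0 in (("filter_tin",.139,0),("filter_ring",.13,0),("bolt_grip",.159,0)):
        r=models.recognise(n,t); print(n,t,[(np.round(x['point']),round(x['p'],2)) for x in r[:1]])
```

```text
1.58 t32.06 F [ 0.1 -0.4  0.5] tcp [ 74.3  60.1 111.8] w0.1
1.62 t32.33 F [-0.1  0.8  1.1] tcp [ 80.2  59.9 111.6] w-0.2
1.65 t32.58 F [-0.9  0.6 -0.7] tcp [ 84.4  59.9 111.4] w0.0
1.67 t32.83 F [-5.3 -0.3 -0.1] tcp [ 86.1  60.  110.7] w-0.2
1.69 t33.08 F [-12.2  -1.2   0.9] tcp [ 87.1  60.2 109.4] w0.0
stop
(np.int64(2441), np.float64(1.665))
 t33.80 F [ 0.6 -0.6  1.1] tcp [ 37.7  60.  109.8] w0.2
away t34.51 F [ 0.6 -0.2 -0.6] tcp [-12.7  59.3 208.4] w0.2
(np.int64(2625), np.float64(1.61)) (np.int64(545), np.float64(1.575))
scene filter_tin [(array([216., 236.]), 0.85)]
scene filter_ring [(array([170., 200.]), 0.9)]
scene bolt_grip []
side filter_tin []
side filter_ring [(array([232., 261.]), 0.86)]
side bolt_grip [(array([177., 148.]), 0.44)]
```

```bash
cd pics; python3 -c "
import cv2,numpy as np
a=[cv2.imread(f'e_{n}.png')[60:340,100:490] for n in ['scene','side']]
cv2.imwrite('e.png',np.hstack(a))
"
```

```text
(no output)
```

View pics/e.png

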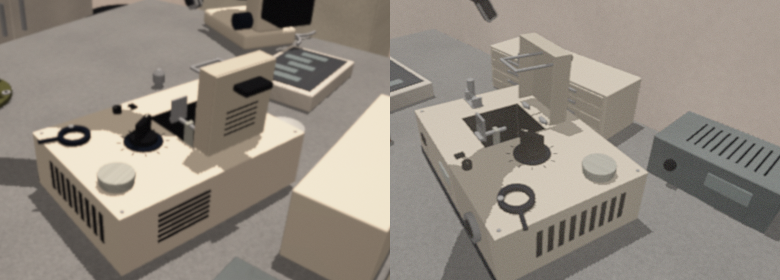

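The hatch stands open and the tin and ring are in place. The angle read 1.61 after I withdrew, against 1.665 at the stop, so I check that it is at rest and re-check the bolt and knob.

Run:
```python
from h import *
ctrl.pause(.5)
for n in ("scene","side"): print(n,hatch_angle(n)[0])
im,d=vision.grab_frame("side"); X,u,v=cloud(d,cam("side")); L=(X-[PX,PY,0])@C-[0,0,.12]
m=(abs(L[:,0]+.02)<.015)&(L[:,1]>.135)&(L[:,1]<.2)&(L[:,2]>.03)&(L[:,2]<.056); print('bolt',m.sum(),np.round(L[m].min(0),4),np.round(L[m].max(0),4))
c=cam("side")
for b,col in ((0,(0,255,0)),(.016,(0,0,255))):
    cv2.circle(im,tuple(int(v) for v in proj(W(-.02,.159+b,.052),c)[0]),3,col,1)
for r in (30,60,90):
    a=np.radians(r); cv2.circle(im,tuple(int(v) for v in proj(W(-.002-.021*np.cos(a),-.055+.021*np.sin(a),.044),c)[0]),2,(0,0,255) if r==60 else (0,255,0),1)
cv2.imwrite("pics/z.png",im[110:260,120:320].repeat(4,0).repeat(4,1)); st()
```

```text
scene (np.int64(2625), np.float64(1.61))
side (np.int64(576), np.float64(1.57))
bolt 85 [-0.027   0.1653  0.0305] [-0.0114  0.1821  0.0518]
 t35.66 F [-0.  -0.3  0.3] tcp [-12.9  60.  209.4] w-0.1
```

View pics/z.png

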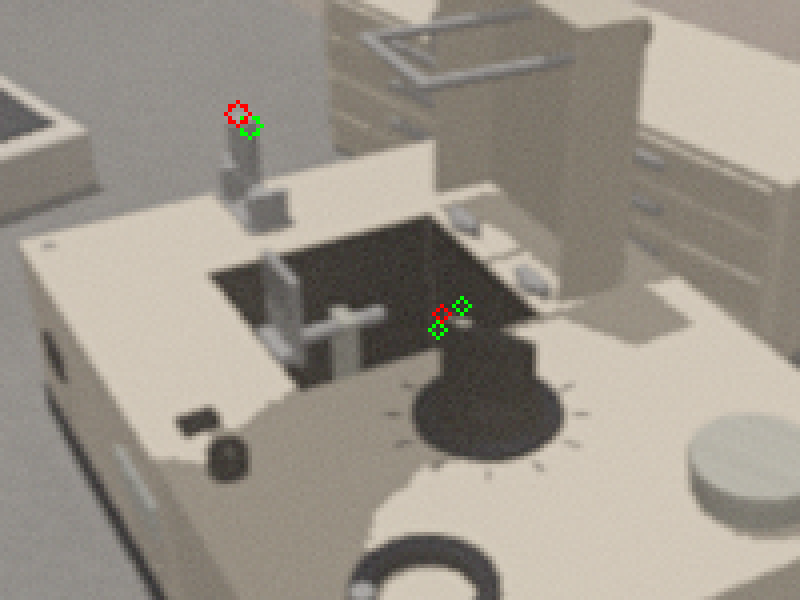

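The bolt is on its drawn marker, the knob on its 60° marker, and the hatch is at rest at 1.57 to 1.61. It is about 3° short of its stop, because withdrawing through the wire loop pulled it forward slightly. There is plenty of time, so I nudge it back with only the fingertip at the lip, above the loop, and retreat along the tool axis.

Run:
```python
from h import *
al=62.;a=np.radians(al)
def K(th,e=.006,back=0): x,h=lip(th); e-=back; return (x+e*np.cos(a),h-e*np.sin(a),al)
def go(k,v=.1): ctrl.movel(cp(*k),frame=cq(al,1),max_speed=v); return st()
go(K(1.50,back=.08),.2); go(K(1.50)) 
for th in (1.56,1.60,1.63,1.65,1.67,1.69):
    s=go(K(th),.05); f=C.T@s['contact_force']
    if f[0]<-8: print('stop');break
print(hatch_angle("scene")[0])
p=inv(s['tcp_pos'])
ctrl.movel(W(p[0]-.005-.08*np.cos(a),.06,p[2]+.08*np.sin(a)),max_speed=.15)
st('away'); ctrl.pause(.3)
print(hatch_angle("scene")[0],hatch_angle("side")[0])
im,d=vision.grab_frame("scene"); cv2.imwrite("pics/fin.png",im)
```

```text
t35.93 F [ 0.  -0.8 -0.3] tcp [ 13.2  59.4 204.9] w0.0
 t36.88 F [ 0.2 -0.  -0.4] tcp [ 50.1  60.4 135.6] w0.3
 t37.20 F [-0.1 -0.4  0.1] tcp [ 59.   59.8 135.9] w0.1
 t37.47 F [ 0.2 -0.  -0.4] tcp [ 64.5  59.9 135.5] w0.5
 t37.72 F [ 0.2 -0.1  0.4] tcp [ 68.6  60.1 135.3] w-0.2
 t37.97 F [-0.8  0.8 -0.1] tcp [ 71.4  60.  135.2] w-0.3
 t38.22 F [-4.2 -0.2 -0.6] tcp [ 73.5  60.  134.5] w-0.2
 t38.47 F [-11.7   0.5   0.7] tcp [ 74.5  60.2 133.2] w0.1
stop
(np.int64(2430), np.float64(1.665))
away t39.22 F [-0.4  0.3 -0.4] tcp [ 32.4  59.4 203.6] w0.0
(np.int64(2418), np.float64(1.6600000000000001)) (np.int64(630), np.float64(1.625))
```

View pics/fin.png

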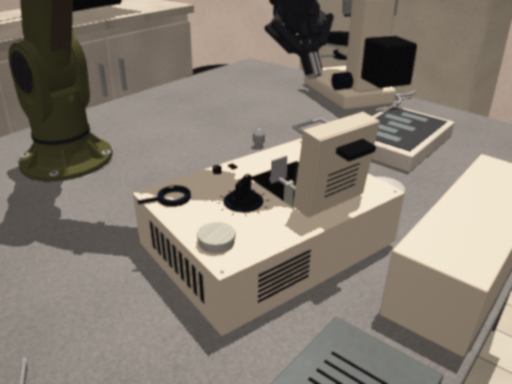

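The hatch at (340,165) now rests on its stop at 1.66, the gripper is clear of it at (310,70), and the tin (215,236) and ring (172,195) are where they lay. I hand in now.

```bash
python3 -c "
from station import ticket
print(ticket.close_job())"
```

```text
the job is handed in; nothing more can be done
None
```

The job is done and handed in at about 39.5 s of the 72 s; the hand-in gives no verdict.

- **Knob:** I turned it two stops clockwise with the hatch still shut, then let go. The wrist picture showed the pointer on the 60° mark, and a side picture after the hatch was open still agreed.
- **Bolt:** I pushed it to its stop. Depth put it about 15.5 mm drawn, and a second check after the hatch was open agreed.
- **Hatch and catch:** I lifted the hatch by its handle to about 0.29 rad. Then I held the catch's tongue back with the fingertip while levering the lip past it. The highest force I read was about 27 N, on the fingers, during that lever.
- **Opening:** The first time I withdrew from the open hatch, it came about 0.05 rad forward off its stop. I pushed it back with the fingertip and retreated along the tool axis.

**Last checks:** The hatch read 1.66 rad in the scene camera and 1.625 in the side camera, which read lower throughout with the hatch upright. Both are above the 1.48 needed. The tin and ring showed at their starting pixels to within about 4 pixels, and the gripper was clear of everything. In the check before that last push, the networks missed the bolt grip in the scene view and the tin in the side view. I confirmed the bolt by depth and the tin from the scene picture.

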